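Shingle the axle spacer plates along the parts tray

ROBOT

A 6-joint arm with a two-finger parallel gripper is mounted at the origin on the work surface. World frame = base frame: x ahead of the robot, y to its left, z up, the work surface at z = 0. Lengths are in m, angles in degrees, forces in N, time in s.
With the tool pointing down it reaches from about 0.325 to 0.775 m from the base axis. Payload 5.5 kg.
Tool frame: the origin (TCP) lies at the centre of the arm's flange, where the gripper is bolted on; the fingertips stand 182 mm ahead of it and the grasp point (between the pads) lies 163 mm ahead of it; z points along the fingers, y is the line along which they close (so a half turn about z gives the same grasp; the last joint's range is limited). The gripper opens to 88 mm and grips with 3 to 60 N. Pads are 20 mm wide; open, the fingers measure 115 mm over their backs; the gripper's body (75 mm by 178 mm) begins 61 mm behind the grasp point.
Start: joints at [-79.968, 5.22, 70.514, -0, 104.267, -3.249], TCP at [0.138, -0.584, 0.405] pointing down, gripper open.
Joint ranges: [-164.24, 164.24], [-49.07, 125.15], [9.68, 141.18], [-86.29, 266.29], [3.28, 154.24], [-151.56, 151.56]. Speed limits (degrees/s): [147.25, 147.25, 172.46, 180, 180, 180].

INTERFACE

Orientations are given as [roll, pitch, yaw] about the fixed x, y, z axes, in that order (R = Rz(yaw) Ry(pitch) Rx(roll)).
In Python, from station import r gives the robot as it stands. The module is installed in compiled form; this text tells all that it offers. Calls block until the motion is done:
- r.reach(position, orientation): joint-space move of the TCP to a pose.
- r.servo_line(position, rotation=None, speed=0.15): straight line of the TCP; rotation=None keeps the orientation; speed is the mean speed in m/s.
- r.move_joints(angles): joint-space move.
- r.let_go() and r.grab(squeeze=None): open the fingers fully, or close them until they stop; squeeze is the grip in N (None keeps the last).
- r.wait(seconds).
- r.inverse_kinematics(position, orientation): joint angles nearest the present ones, or None.
- r.sense(): the state.
- r.snapshot(name): name is "side" or "top"; returns a dict with "frame" (420x560x3 uint8, red, green, blue), "fx", "fy", "cx", "cy" (pixels), "R" (3x3) and "t" (3): a world point X has camera coordinates R X + t. Camera axes: x right, y down, z forward; pixel columns grow to the right and rows downward; lengths in m; the calibration is good to about 2 mm. A picture is of the moment at which its call begins. There is no depth.
A pose or a line that the arm cannot do raises r.IKError and nothing moves.
- r.hand_in(): hands the job in; it is judged then, once.
The state is a dict: "clock": time; "joints": joint angles; "joint_vel": joint speeds; "joint_torque": joint torques, N m; "tcp_pos": TCP position; "orientation": TCP orientation; "contact_force": force on the tool from outside, world axes, zero at the start; "torque": the same for the moment, N m; "opening": finger opening in m; "gripper_force": force on a finger pad.
Only numpy, scipy, OpenCV 4.12 (cv2) and the standard library are available. Lean on these libraries where they do the work, as an engineer would, in place of code of your own. Each camera call takes 0.05 s, during which the arm holds its last target. There are 200 camera calls.

TASK

Carry on the overlapping fan of axle spacer plates in the green parts tray: leave the bare steel plate by the orange stop where it is, lay the blue plate lengthwise along the tray with its end lapped on top of the end of the steel plate that is away from the stop, then lap the yellow plate on the blue one in the same way. Each should cover about a third of the length of the plate before it, lie straight and in the middle of the tray's width, and lean with its other end down on the tray floor.

Things in the scene. Friction and masses are not known exactly. Their poses are not given: they have to be found in the camera images.
- tray: Low green painted steel parts tray fixed to the bench, 300 x 120 mm outside, with an orange stop bar at its -x end (10 mm thick, top 16 mm above the bench). Origin: centre of its underside, on the bench. x along its length from the orange stop to the other end, which has only a lip, y across its width, z up. Tray floor 4 mm thick (floor top 4 mm above the bench); lips along the other three sides 4 to 5 mm thick, 6 mm above the floor. The fan runs along +x.
- steel_plate_center (a point): Bare steel plate, a flat rectangular axle spacer 90 x 50 x 8 mm with two dark bolt holes on its long centre line (0.18 to 0.37 kg). It already lies flat on the tray floor near the orange stop, lengthwise along the tray, loose. The point is the plate's centre, half-way up (4 mm above its underside); x along its 90 mm length, y along its 50 mm width, z up through its thickness.
- blue_plate_center (a point): Blue painted plate, a flat rectangular axle spacer 90 x 50 x 8 mm with two dark bolt holes on its long centre line (0.18 to 0.37 kg). It starts flat on the bench between the robot and the tray, in a row with a yellow and a red plate of the same size, in any order, its length pointing roughly away from the robot. The point is the plate's centre, half-way up (4 mm above its underside); x along its 90 mm length, y along its 50 mm width, z up through its thickness.
- yellow_plate_center (a point): Yellow painted plate, a flat rectangular axle spacer 90 x 50 x 8 mm with two dark bolt holes on its long centre line (0.18 to 0.37 kg). It starts flat on the bench in the same row as the blue and red plates. The point is the plate's centre, half-way up (4 mm above its underside); x along its 90 mm length, y along its 50 mm width, z up through its thickness.
Not all that is in view belongs to the job. What is meant by the part that bears blue_plate_center is not turquoise, and is the larger of those in its own colour.

How it is judged (in metres and radians):
At the end, for the whole second after the job is handed in: Steel flat, moved under 20 mm; blue laps on steel, yellow on blue, away from the stop, centres 47-75 mm apart, each leaning 0.06-0.26 rad with its far end on the tray floor, within 20 mm of the tray centre line, square to it within 0.21 rad, at rest (distance of steel_plate_center from where it was at the start of the episode below 0.02 m and angle between steel_plate_center's own z axis and vertical below 0.05 rad and horizontal distance between blue_plate_center and steel_plate_center between 0.047 and 0.075 m and z of blue_plate_center in the frame of steel_plate_center above 0.003 m and angle between blue_plate_center's own z axis and vertical between 0.06 and 0.26 rad and y of blue_plate_center in the frame of tray between -0.02 and 0.02 m and angle between the y axis of each of blue_plate_center, yellow_plate_center and the y axis of tray, either way round below 0.21 rad and linear speed of each of blue_plate, yellow_plate below 0.02 m/s and horizontal distance between yellow_plate_center and blue_plate_center between 0.047 and 0.075 m and z of yellow_plate_center in the frame of blue_plate_center above 0.004 m and angle between yellow_plate_center's own z axis and vertical between 0.06 and 0.26 rad and y of yellow_plate_center in the frame of tray between -0.02 and 0.02 m and x of blue_plate_center in the frame of tray between -0.06 and 0.03 m and x of yellow_plate_center in the frame of tray between -0.01 and 0.1 m); the robot touches nothing.
It also fails if it takes over 54 s, if anything falls off the work surface, if the arm or the gripper's body presses on something with over 40 N, if the wrist force passes 120 N, or if a joint passes its speed limit or range.

## Working session

There is one attempt and no reset: what is moved stays moved. The work goes in short steps, each a Python script; the robot and the scene stay as the last script left them, time stands still between calls to the robot, and variables do not carry over. Pictures are saved under pics/ and viewed, at most 10 in all, crops included, and the job is handed in when it is done.

```bash
mkdir -p pics; python3 - <<'E'
from station import r
import cv2,pickle
d={}
for n in("top","side"):
    s=r.snapshot(n); d[n]=s; cv2.imwrite(f"pics/{n}0.png",cv2.cvtColor(s["frame"],cv2.COLOR_RGB2BGR)); print(n,s["R"],s["t"],s["fx"],s["cx"],s["cy"])
pickle.dump(d,open("d0.pkl","wb")); print(r.sense()["clock"])
E
```

```text
top [[-0.01404561 -0.9998636  -0.00868932]
 [-0.99525716  0.01481644 -0.09614392]
 [ 0.09625955  0.0072977  -0.99532951]] [0.03132242 0.49617259 0.77121271] 457.8946331945121 273.01645238831924 214.36502444550106
side [[-0.87543548 -0.48333296 -0.00140557]
 [-0.34231022  0.62205624 -0.7041802 ]
 [ 0.34122784 -0.61598319 -0.71001991]] [0.43224569 0.19399724 0.62539315] 449.14113354650306 284.28206803330886 204.225383107018
0.1
```

View pics/top0.png

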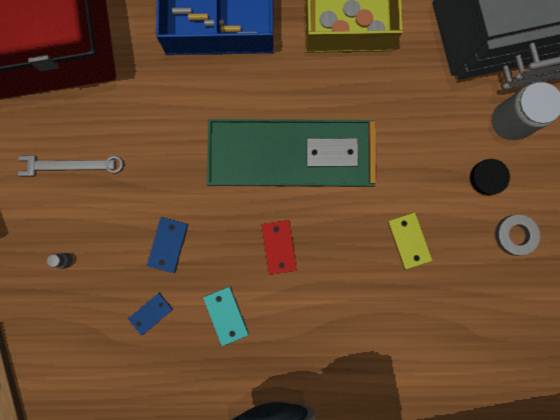

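View pics/side0.png

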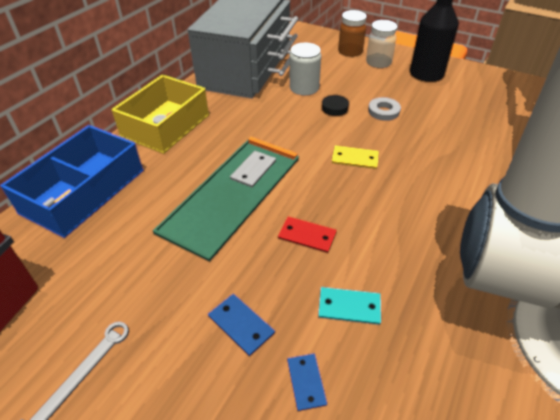

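The top view shows the real blue plate at (168,245), with a smaller blue decoy at (150,314) and a turquoise one at (225,316). Yellow is at (410,241), red at (279,247), and the tray spans columns 208–375 with steel at (332,152) and the orange stop at column 373. In the side view, blue is at (241,324), yellow at (355,157) and steel at (253,168).

```bash
cat > h.py <<'E'
import cv2,numpy as np
HSV={"blue":((105,120,40),(122,255,255)),"yellow":((24,130,90),(36,255,255)),"green":((65,60,30),(88,255,140)),
     "steel":((0,0,95),(180,45,255)),"orange":((8,190,120),(20,255,255))}
def rects(s,col,win=None,amin=300):
    "contours (largest first) of a colour, inside window (c0,r0,c1,r1)"
    m=cv2.inRange(cv2.cvtColor(s["frame"],cv2.COLOR_RGB2HSV),*map(np.array,HSV[col]))
    if win:
        k=np.zeros_like(m);k[win[1]:win[3],win[0]:win[2]]=255;m&=k
    m=cv2.morphologyEx(m,cv2.MORPH_CLOSE,np.ones((5,5)))
    c=cv2.findContours(m,cv2.RETR_EXTERNAL,cv2.CHAIN_APPROX_NONE)[0]
    return sorted([x for x in c if cv2.contourArea(x)>amin],key=cv2.contourArea,reverse=True)
def ray(s,p):
    d=s["R"].T@np.array([(p[0]-s["cx"])/s["fx"],(p[1]-s["cy"])/s["fy"],1.]); return -s["R"].T@s["t"],d
def plane(s,p,z):
    o,d=ray(s,p); return o+d*(z-o[2])/d[2]
def tri(a,pa,b,pb):
    P=[s["fx"]*0+np.array([[s["fx"],0,s["cx"]],[0,s["fy"],s["cy"]],[0,0,1]])@np.c_[s["R"],s["t"]] for s in(a,b)]
    X=cv2.triangulatePoints(P[0],P[1],np.float64(pa).reshape(2,1),np.float64(pb).reshape(2,1)); return (X[:3]/X[3]).ravel()
def cen(c):
    m=cv2.moments(c); return m["m10"]/m["m00"],m["m01"]/m["m00"]
def onplane(s,c,z):
    "min-area rectangle of contour cast on plane z: centre xy, (long,short), angle of long axis deg"
    X=np.float32([plane(s,p,z)[:2] for p in c[:,0]])*1000
    (cx,cy),(w,h),a=cv2.minAreaRect(X)
    if w<h: w,h,a=h,w,a+90
    return np.round([cx/1e3,cy/1e3,w,h,(a+90)%180-90],4)
E
python3 - <<'E'
import pickle,numpy as np
from h import *
d=pickle.load(open("d0.pkl","rb"));T,S=d["top"],d["side"]
W={"blue":((120,205,200,340),(200,290,280,355)),"yellow":((380,205,440,280),(325,140,385,172)),"green":((195,110,385,195),(150,130,305,260)),
"steel":((300,130,365,172),(225,145,282,190)),"orange":((360,110,385,195),(240,130,305,165))}
for k,(a,b) in W.items():
    ct,cs=rects(T,k,a,60),rects(S,k,b,60)
    print(k,[int(cv2.contourArea(c)) for c in ct],[int(cv2.contourArea(c)) for c in cs])
    if ct and cs:
        print("  tri",np.round(tri(T,cen(ct[0]),S,cen(cs[0])),4))
    z={"blue":.008,"yellow":.008,"green":.008,"steel":.012,"orange":.016}[k]
    for c in ct[:2]: print("  top",onplane(T,c,z))
    for c in cs[:1]: print("  side",onplane(S,c,z))
E
```

```text
blue [1323, 787] [1780]
  tri [0.447  0.2133 0.0026]
  top [  0.4475   0.2122  88.488   49.3383 -15.3512]
  top [  0.3278   0.241   68.0067  36.546  -50.5051]
  side [  0.4464   0.2145  87.7654  47.6378 -15.1553]
yellow [1397] [672]
  tri [ 0.4489 -0.2164  0.0043]
  top [ 0.4488 -0.2154 89.3175 50.5922 17.299 ]
  side [ 0.4484 -0.2122 89.1369 52.5698 17.5284]
green [10274] [6867]
  tri [ 0.6207 -0.0031 -0.0203]
  top [ 6.096000e-01 -8.300000e-03  2.978191e+02  1.187842e+02  8.904140e+01]
  side [ 6.086000e-01 -2.900000e-03  2.900354e+02  1.192536e+02  8.864120e+01]
steel [1308] [852]
  tri [ 0.6102 -0.0834  0.0057]
  top [ 6.08900e-01 -8.27000e-02  8.96355e+01  4.90512e+01  8.90924e+01]
  side [ 6.07100e-01 -7.92000e-02  9.60947e+01  5.46742e+01  8.98134e+01]
orange [] [191]
  side [  0.6051  -0.1473 108.089   14.8027  -1.4102]
```

Two-view heights agree with the text to about 6 mm. The tray centre is about (0.6095, -0.0085) with its axis at 89°, and steel is at (0.609, -0.083). Blue next.

```bash
cat > pp.py <<'E'
import numpy as np, itertools
from scipy.spatial.transform import Rotation as Ro
from station import r
TC=np.array([.6094,-.0085]);AT=89.0;u=np.array([np.cos(np.radians(AT)),np.sin(np.radians(AT))])
OFF=np.array([-.010,0,-.0015])   # tip in plate frame: 10 mm to the lapped end, 2.5 mm above the underside
def pose(c,Rp,flip):
    Rt=Rp@np.diag([flip,-flip,-1.]); tip=np.asarray(c)+Rp@OFF
    return tip-.182*Rt[:,2], Ro.from_matrix(Rt).as_euler("xyz",degrees=True)
def plateR(yaw,tilt=0): return Ro.from_euler("ZY",[yaw,tilt],degrees=True).as_matrix()
def plan(cp,yaw,cq,tilt):
    best=None
    for a,f in itertools.product((0,180),(1,-1)):
        A=pose(cp,plateR(yaw+a),f);B=pose(cq,plateR(AT,tilt),f)
        qa,qb=r.inverse_kinematics(*A),r.inverse_kinematics(*B)
        if qa is None or qb is None: continue
        k=max(abs(qa[5]),abs(qb[5]))+abs(qa[5]-qb[5])*.5
        if best is None or k<best[0]: best=(k,A,B,np.round(qa),np.round(qb))
    return best
up=lambda p,h:np.asarray(p)+[0,0,h]
def run(cp,yaw,cq,tilt=7.5):
    _,A,B,qa,qb=plan(cp,yaw,cq,tilt); print(A,B,qa,qb)
    r.let_go(); r.reach(up(A[0],.08),A[1]); r.servo_line(A[0],speed=.08); r.grab(40); s=r.sense()
    print("grip",s["opening"],s["gripper_force"],s["contact_force"])
    r.servo_line(up(A[0],.09),speed=.15); print("lifted",r.sense()["opening"])
    if r.sense()["opening"]<.045: return
    r.reach(up(B[0],.09),B[1]); r.servo_line(up(B[0],.015),speed=.15)
    f0=np.array(r.sense()["contact_force"]); r.servo_line(up(B[0],.001),speed=.03)
    s=r.sense(); print("dF",np.array(s["contact_force"])-f0,s["clock"])
    r.let_go(); r.servo_line(up(B[0],.09),speed=.12)
    r.reach([.40,-.30 if cp[1]<0 else -.25,.36],A[1]); print(r.sense()["clock"])
E
python3 - <<'E'
from pp import *
from h import *
c=TC+u*(-.0745+.060)
run([.447,.2130,.004],-15.3,[*c,.0139])
for n in("top","side"):
    s=r.snapshot(n); cv2.imwrite(f"pics/{n}1.png",cv2.cvtColor(s["frame"],cv2.COLOR_RGB2BGR))
t=cv2.imread("pics/top1.png")[90:220,180:400];s=cv2.imread("pics/side1.png")[120:270,140:320]
t=cv2.resize(t,None,fx=2,fy=2);s=cv2.resize(s,(312,260))
cv2.imwrite("pics/c1.png",np.hstack([t,s]))
E
```

```text
(array([0.45664557, 0.21036127, 0.1845    ]), array([180. ,   0. , 164.7])) (array([ 0.60938509, -0.00935434,  0.19416106]), array([180. ,   7.5,  89. ])) [ 21.  -6. 104.   0.  82. -54.] [-2. 10. 87. -8. 83. -0.]
grip 0.04934482022174126 40.000126361846924 [ 0.19995911 -0.27582961 -0.26949106]
lifted 0.04928239795978688
dF [-0.52985673  0.25654519  0.21667977] 8.3083
11.6333
```

View pics/c1.png

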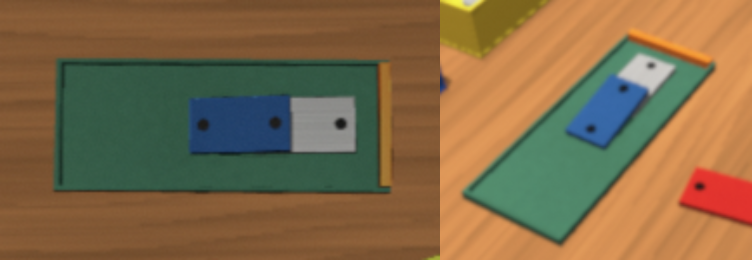

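Blue now lies straight on the steel plate, leaning away from the stop (top crop: blue columns 190–291, steel edge at 355). I'll measure it and then place yellow relative to the result.

```bash
python3 - <<'E'
from pp import *
from h import *
T,S=r.snapshot("top"),r.snapshot("side")
ct,cs=rects(T,"blue",(200,110,385,195)),rects(S,"blue",(150,130,305,260))
m=onplane(T,ct[0],.018); print(m,tri(T,cen(ct[0]),S,cen(cs[0])))
st=onplane(T,rects(T,"steel",(300,130,365,172))[0],.012); print("steel",st)
e=st[1]-st[2]/2000; steel_y=e+.045; print("steel y",steel_y,"gap",m[1]-steel_y)
ys=rects(T,"yellow",(380,205,440,280)); print(onplane(T,ys[0],.008))
k=(m[:2]-TC)@u; print("blue tray x",k)
assert .05<m[1]-steel_y<.07
c=TC+u*(k+.060)
run([.4487,-.2150,.004],17.4,[*c,.0139])
T,S=r.snapshot("top"),r.snapshot("side")
ct,cs=rects(T,"yellow",(200,110,385,195)),rects(S,"yellow",(150,130,305,300))
q=onplane(T,ct[0],.018);print("yellow",q,tri(T,cen(ct[0]),S,cen(cs[0])))
for n,s in(("t",T),("s",S)): cv2.imwrite(f"pics/{n}2.png",cv2.cvtColor(s["frame"],cv2.COLOR_RGB2BGR))
t=cv2.imread("pics/t2.png")[90:220,180:400];s=cv2.imread("pics/s2.png")[120:270,140:320]
cv2.imwrite("pics/c2.png",np.hstack([cv2.resize(t,None,fx=2,fy=2),cv2.resize(s,(312,260))]))
E
```

```text
[ 6.07500e-01 -2.44000e-02  8.84602e+01  4.95655e+01 -8.90506e+01] [ 0.60973195 -0.024804    0.01106012]
steel [ 0.6087 -0.0989 57.2793 49.0724 89.0619]
steel y -0.08253965 gap 0.05813965
[ 0.4488 -0.2154 89.3175 50.5922 17.299 ]
blue tray x -0.015930737925217462
(array([ 0.4391576 , -0.21799041,  0.1845    ]), array([180. ,   0. ,  17.4])) (array([0.61040726, 0.049206  , 0.19416106]), array([180. ,   7.5,  89. ])) [-30.  -8. 106.  -0.  82.  42.] [ 3. 11. 86. -8. 84.  5.]
grip 0.049342163542309816 39.99482274055481 [ 0.48138724 -0.03755878  1.13975942]
lifted 0.049794194406986465
dF [-0.74126006 -1.3746801   1.14279612] 19.325
22.45
yellow [6.10400e-01 3.67000e-02 8.85866e+01 5.05586e+01 8.90924e+01] [0.61152925 0.03632197 0.01067605]
```

View pics/c2.png

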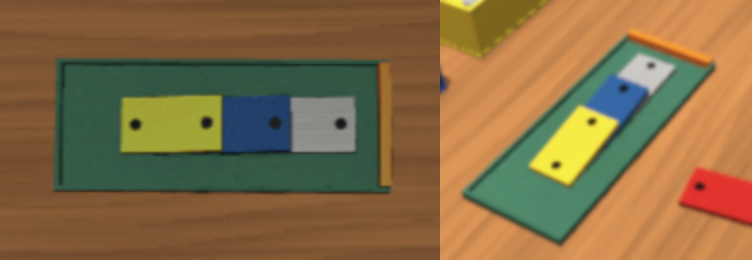

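The fan is straight: yellow spans columns 121–222 and laps blue (222–291), which laps steel. The centres are about 58 mm and 61 mm apart. Handing in.

```bash
python3 -c "
from station import r
print(r.hand_in())"
```

```text
the job is handed in; nothing more can be done
None
```

The fan is laid and handed in at about 22.5 s of the 54 s limit: blue laps steel (centres about 58 mm apart) and yellow laps blue (about 61 mm), both straight and mid-tray; the hand-in returned no pass/fail result.

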